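Hang the circular slide rule on its easel

ROBOT

A 7-joint arm with a two-finger parallel gripper is mounted at the origin on the work surface. World frame = base frame: x ahead of the robot, y to its left, z up, the work surface at z = 0. Lengths are in m, angles in rad, forces in N, time in s.
With the tool pointing down it reaches from about 0.4 to 0.875 m from the base axis. Payload 6.5 kg.
Tool frame: the origin (TCP) lies on the centre line of the jaws, within the pads' length; the fingertips stand arm.tip_extent ahead of it and the grasp point (between the pads) lies 8 mm behind it (arm.tip_extent is the distance from the TCP to the fingertips, in m); z points along the fingers, y is the direction in which the jaws open and shut (so a half turn about z gives the same grasp; the last joint's range is limited). The gripper opens to 85 mm and grips with 20 to 120 N. Pads are 22 mm wide; open, the fingers measure 114 mm over their backs; the gripper's body (76 mm by 85 mm) begins 54 mm behind the grasp point. The pads swing forward as they close: fully open they stand 13 mm farther back than shut.
Start: joints at [1.055, 0.536, -0.004, 1.538, 0.003, 1.067, -0.071], TCP at [0.283, -0.585, 0.242] pointing down, gripper open.
Joint ranges: [-2.7, 2.7], [-0.37, 2.16], [-1.27, 1.26], [0.24, 2.4], [-1.31, 4.45], [0.19, 1.91], [-2.76, 2.76]. Speed limits (rad/s): [2.39, 2.39, 3.14, 3.14, 3.14, 3.14, 3.14].

INTERFACE

Orientations are given as a unit quaternion [x, y, z, w].
In Python, from station import arm gives the robot as it stands.
- The arm moves only by the tool servo_tool, never from a script. Its argument "targets" is text: rows parted by semicolons, each of 7 numbers parted by spaces: the gripper command: -1 is fully open, 1 is shut, values between are in proportion, then the shift along the tool's x, y, z as a fraction of full scale, then the turn, a rotation vector about the tool's x, y, z as a fraction of full scale. A call has 1 to 5 rows; each row shifts and turns the commanded pose from where the row before left it, along the tool's axes as they then stand; what a row does not reach is not made up. Full scale, the value 1, is 0.2 m for a shift and 360 degrees for a turn. A row lasts 1/12 s, in which the tool goes at most 41.7 mm and 7.16 degrees, less where a joint would pass 70% of its speed; a pose out of reach is approached as far as the arm can. A call with a number of a shift or a turn outside -1 to 1 is refused whole. A call with a gripper value outside its range is refused whole. The fingers move at their own pace and stop on an object; "grip_force" is the grip in N (left out, the last holds). Time passes only in rows, so rows that do not move let the fingers close. It gives the time, the measured TCP pose, the force and the opening at its end, in the units of the state.
- arm.state(): the state, without advancing time (a new reading comes with each control period).
- arm.read_camera(name): name is "scene" or "top"; returns the picture (384x512x3 uint8, blue, green, red); there is no depth.
- arm.calibration(name): a dict with "fx", "fy", "cx", "cy" (pixels), "distortion" ([k1, k2, p1, p2, k3] as OpenCV has them; the pictures are not rectified), "R" (3x3) and "t" (3): a world point X has camera coordinates R X + t. Camera axes: x right, y down, z forward; pixel columns grow to the right and rows downward; lengths in m; the calibration is good to about 2 mm. A picture is of the moment at which its call begins. calibration takes no time and is no camera call.
- arm.sign_off(): hands the job in, once; it reports no verdict.
The state is a dict: "time": time; "joint_positions": joint angles; "qd": joint speeds; "effort": joint torques, N m; "eef_pos": TCP position; "ee_rot": TCP orientation; "ft_force": force on the tool from outside, world axes, zero at the start; "ft_torque": the same for the moment, N m; "finger_gap": finger opening in m.
Only numpy, scipy, OpenCV 4.12 (cv2) and the standard library are available. Lean on these libraries where they do the work, as an engineer would, in place of code of your own. Each camera call takes 0.05 s, during which the arm holds its last target. There are 200 camera calls.

TASK

Take the aluminium plate with the circular slide rule from the turntable by its red grip bar and hang it on the sloping easel: pass the wide part of its keyhole over the screw head, lay the plate flat on the board, then pull it down the slope until the screw is fully home at the end of the slot, and let go. The screw may be clamped anywhere along its sideways adjusting slot, so find it gently by feel or by eye; never force the plate against the easel or the screw, and leave the compass, set square and weight where they are.

Things in the scene. Friction and masses are not known exactly. Their poses are not given: they have to be found in the camera images.
- plate: Aluminium plate 150 (its x) x 110 (y) x 5 mm, 0.2 to 0.4 kg, lying face up on the turntable. Origin: centre of its underside; z out of its face; +x towards the keyhole end, which goes up the slope. On the face a white dial, 68 mm across, 3 mm thick, centred at x = -12 mm; on it a red grip bar 30 (x) x 18 (y) x 30 mm tall, reaching from 8 to 38 mm above the underside.
- plate_grip (a point): Point in the plate's red grip bar, on its middle (plate x = -12, y = 0), 30 mm above the plate's underside, 8 mm below the bar's top: the place to grasp, fingers either side in the plate's y. It lies 48 mm from plate_hole along the plate's x.
- plate_hole (a point): Centre of the wide opening of the keyhole, level with the underside, at plate x = +36, y = 0 mm. The opening goes right through and is 20 mm wide and long with bevelled corners; from it a slot 10.5 mm wide runs to plate +x and ends at x = +61.5 mm.
- plate_seat (a point): Point in the plate's slot, level with the underside, where the screw's axis lies when the screw is fully home: 3.5 mm short of the slot's end, 22 mm from plate_hole along plate +x.
- panel: Sloping board faced with green baize, on the fixed easel, 210 (its x) x 200 (y) mm, 25 degrees from level, its low edge towards the robot. Origin: on the board's surface, in the middle of the black sideways adjusting slot; x up the slope, y sideways along the adjusting slot, z out of the board. The surface runs from x = -150 to +60 mm. The screw stands square on this board.
- slot_mid (a point): Middle of the adjusting slot, same point as the board's origin; not the screw. The screw is firmly clamped at board x = 0, at an unmeasured place from y = -17 to +17 mm. Its shank is 7 mm across; its brass head, 16 mm across with a bevelled top, reaches from 10.5 to 15.5 mm above the board. A plate that misses rests on the head, 15.5 mm up; a plate over it goes down flat to the board, with 5.5 mm of play under the head.
- turntable: Black bakelite turntable 340 mm across, top 30 mm above the counter, stiff to turn on its pivot. Origin: centre of its underside, on the counter.
- compass: Brass spring-bow compass lying on the turntable, 125 x 36 x 8 mm; a bystander. Origin between its legs near the middle of its length, on the underside.
- set_square: Smoked clear plastic set square lying on the turntable, about 95 x 60 x 4 mm; a bystander. Origin near its middle, on the underside.
- weight: Olive cast-iron weight with a neck and knob, 40 mm across, 42 mm tall, standing on the turntable; a bystander. Origin: centre of its underside.

How it is judged:
On the way, in this order (a step that is already met when the one before it is completed fails the run):
1. the plate is lifted clear of the turntable (height (world z) of plate above 0.06 m and contact force between plate and turntable below 0.1 N), for 0.1 s.
2. the wide opening is over the screw, the plate's underside within 4 mm of the board (x of plate_hole in the frame of panel between -0.008 and 0.008 m and y of plate_hole in the frame of panel between -0.021 and 0.021 m and z of plate_hole in the frame of panel between -0.003 and 0.004 m), for 0.1 s.
3. the plate is pulled down until the screw is at the end of the slot (x of plate_seat in the frame of panel between -0.004 and 0.004 m and z of plate_seat in the frame of panel between -0.003 and 0.004 m and y of plate_seat in the frame of panel between -0.021 and 0.021 m and angle between the x axis of plate and the x axis of panel, either way round below 0.15 rad and angle between the z axis of plate and the z axis of panel, either way round below 0.06 rad), for 0.2 s.
At the end, for the whole second after the job is handed in: The plate hangs on the screw, released and at rest: plate_seat within 4 mm of the board's x = 0 along the slope, at most 4 mm off the board there and within 21 mm of the board's middle line, the plate square to the board within 0.15 rad and flat within 0.06 rad (all of step 3 and linear speed of plate below 0.01 m/s and angular speed of plate below 0.1 rad/s and contact force between plate and the fingers below 0.1 N); the robot touches nothing.
It fails at once if the plate is forced: more than 40 N between the plate and the board or its screw (contact force between plate and panel above 40 N).
It fails at once if the compass is moved more than 40 mm (distance of compass from where it was at the start of the episode above 0.04 m).
It fails at once if the set square is moved more than 40 mm (distance of set_square from where it was at the start of the episode above 0.04 m).
It fails at once if the weight is moved more than 40 mm (distance of weight from where it was at the start of the episode above 0.04 m).
It also fails if it takes over 54 s, if anything falls off the work surface, if the arm or the gripper's body presses on something with over 40 N, if the wrist force passes 120 N, or if a joint passes its speed limit or range.

## Working session

There is one attempt and no reset: what is moved stays moved. The work goes in short steps, Python scripts to look and compute and a tool call to move; the robot and the scene stay as the last step left them, time stands still between calls to the robot, and variables do not carry over. Pictures are saved under pics/ and viewed, about 8 in all and at most 12, crops included, and the job is handed in when it is done.

Besides the shell and the picture viewer there is one more tool, called after ">>>" by a JSON object that holds its "name" and its "arguments", one argument or row to a line. servo_tool: Moves the arm, as the interface text tells. Its arguments: {"type":"object","properties":{"targets":{"type":"string"},"grip_force":{"type":"number"}},"required":["targets"]}

```bash
ls; mkdir -p pics; python3 - <<'E'
from station import arm
import cv2
s=arm.state();print({k:s[k] for k in('time','eef_pos','ee_rot','ft_force','finger_gap')},arm.tip_extent)
for n in('scene','top'):
    cv2.imwrite(f'pics/{n}0.png',arm.read_camera(n))
    c=arm.calibration(n);print(n,c)
E
```

```text
pics
{'time': 0.0, 'eef_pos': array([ 0.28231543, -0.58478273,  0.24138308]), 'ee_rot': array([ 9.74812088e-01,  2.23025958e-01, -2.53107773e-04, -8.66454735e-04]), 'ft_force': array([-0.50374621, -0.77467744,  0.48015923]), 'finger_gap': 0.08551838851694181} 0.011
scene {'fx': 367.6403337824124, 'fy': 367.6403337824124, 'cx': 246.80012816320334, 'cy': 193.3256174565557, 'distortion': array([-0.02116384,  0.        ,  0.        ,  0.        ,  0.        ]), 'R': array([[ 0.19500773,  0.98064876, -0.0173205 ],
       [ 0.75265851, -0.16094679, -0.6384366 ],
       [-0.62886974,  0.11146365, -0.7694795 ]]), 't': array([-0.17187161, -0.32780618,  1.19183005])}
top {'fx': 347.5017291945672, 'fy': 347.5017291945672, 'cx': 251.98059062497725, 'cy': 190.6146263910412, 'distortion': array([-0.05470076,  0.        ,  0.        ,  0.        ,  0.        ]), 'R': array([[-3.12721221e-04, -9.99998999e-01,  1.37982834e-03],
       [-9.88319409e-01,  9.87873471e-05, -1.52396641e-01],
       [ 1.52396352e-01, -1.41136879e-03, -9.88318451e-01]]), 't': array([0.10141445, 0.53092245, 0.89026742])}
```

View pics/scene0.png

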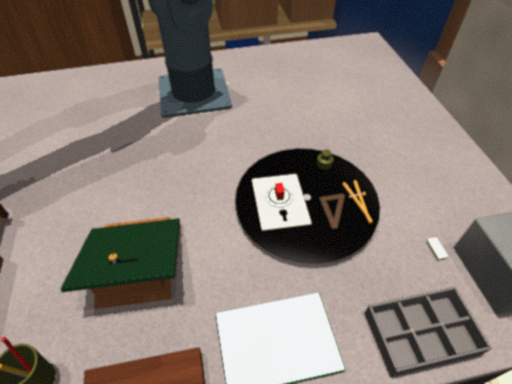

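View pics/top0.png

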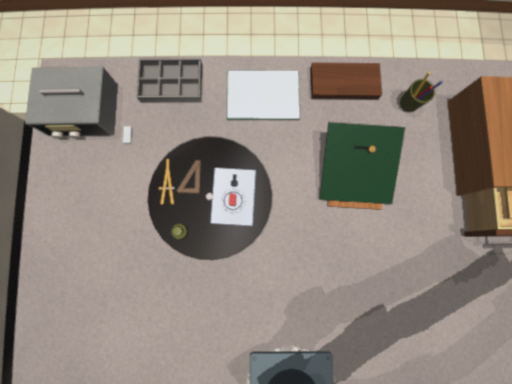

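The scene view shows the plate at about (282,202), with the red bar at (280,189) and the keyhole at (284,214). The brass screw is at (113,258) on the green board. In the top view the bar is at (233,201), the keyhole at (234,181), and the screw at (373,149), at the right end of its black slot. Next I'll view enlarged crops for sub-pixel positions.

```bash
python3 - <<'E'
import cv2,numpy as np
t=cv2.imread('pics/top0.png');s=cv2.imread('pics/scene0.png')
f=lambda im,x,y,w,h,k:cv2.resize(im[y:y+h,x:x+w],None,fx=k,fy=k,interpolation=cv2.INTER_CUBIC)
a=np.hstack([f(t,200,155,66,75,4),f(t,315,115,95,100,3)[:300]]) 
b=np.hstack([f(s,245,165,70,75,4),f(s,60,210,125,100,3)])
h=lambda i:cv2.copyMakeBorder(i,0,0,0,655-i.shape[1],cv2.BORDER_CONSTANT)
cv2.imwrite('pics/crop0.png',np.vstack([h(a),h(b)]))
E
```

```text
(no output)
```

View pics/crop0.png

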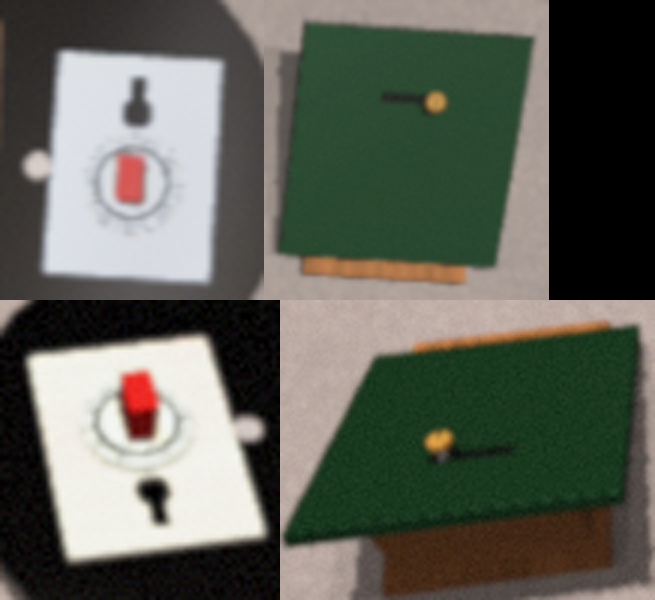

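```bash
cat > h.py <<'E'
import cv2,numpy as np
from station import arm
from scipy.spatial.transform import Rotation as Rn
from scipy.optimize import least_squares
CAL={n:arm.calibration(n) for n in('top','scene')}
def proj(n,P):
    c=CAL[n];K=np.array([[c['fx'],0,c['cx']],[0,c['fy'],c['cy']],[0,0,1]])
    return cv2.projectPoints(np.asarray(P,float).reshape(-1,3),cv2.Rodrigues(c['R'])[0],c['t'],K,c['distortion'])[0][:,0]
def px(off,k,pts): return np.array(off)+(np.array(pts,float)+.5)/k-.5
def panelR(yaw): return Rn.from_euler('ZY',[yaw,-np.radians(25)])
E
python3 - <<'E'
from h import *
L=np.array([[75,55,5],[75,-55,5],[-75,-55,5],[-75,55,5]])/1e3
pt=px((200,155),4,[(57,50),(223,60),(210,284),(42,273)])
ps=px((245,165),4,[(267,235),(70,263),(27,55),(209,35)])
def r(p,use):
    W=Rn.from_euler('z',p[2]).apply(L)+[p[0],p[1],.030]
    return np.concatenate([(proj(n,W)-q).ravel() for n,q in use])
for use in([('top',pt)],[('scene',ps)],[('top',pt),('scene',ps)]):
    s=least_squares(r,[.5,.05,0],args=(use,));print('plate',s.x.round(4),np.abs(s.fun).max().round(2))
p=s.x;print('grip',Rn.from_euler('z',p[2]).apply([-.012,0,.03])+[p[0],p[1],.03])
B=np.array([[60,100,0],[60,-100,0],[-150,-100,0],[-150,100,0]])/1e3
bt=px((315,115),3,[(40,22),(269,37),(232,267),(14,252)])
bs=px((60,210),3,[(341,200),(5,241),(96,57),(359,27)])
def rb(p,use):
    W=panelR(p[3]).apply(B)+p[:3]
    return np.concatenate([(proj(n,W)-q).ravel() for n,q in use])
for use in([('top',bt)],[('scene',bs)],[('top',bt),('scene',bs)]):
    s=least_squares(rb,[.6,-.3,.1,0],args=(use,));print('panel',s.x.round(4),s.fun.round(1))
q=s.x
ht=px((315,115),3,[(171,101.5)]);hs=px((60,210),3,[(159,140)])
def rs(v,use):
    W=panelR(q[3]).apply([[v[0],v[1],.0145]])+q[:3]
    return np.concatenate([(proj(n,W)-u).ravel() for n,u in use])
for use in([('top',ht)],[('scene',hs)],[('top',ht),('scene',hs)]):
    s=least_squares(rs,[0,0],args=(use,));print('screw in panel',s.x.round(4),s.fun.round(2))
et=px((315,115),3,[(118,97)]);es=px((60,210),3,[(233,149)])
for n,e in(('top',et),('scene',es)):
    s=least_squares(lambda v:(proj(n,panelR(q[3]).apply([[v[0],v[1],0]])+q[:3])-e).ravel(),[0,0]);print('slot end',s.x.round(4))
E
```

```text
plate [ 0.5172  0.1527 -0.0573] 0.67
plate [ 0.5186  0.1521 -0.0576] 0.85
plate [ 0.5178  0.1524 -0.0576] 1.16
grip [0.50583   0.1530865 0.06     ]
panel [ 0.6406 -0.1922  0.0793 -0.0604] [ 0.2 -0.2  0.2 -0.2 -0.6 -0.2  0.2  0.5]
panel [ 0.6387 -0.193   0.0777 -0.0639] [ 0.3 -0.8 -0.7 -0.4  0.3  0.8  0.3  0.6]
panel [ 0.6402 -0.1922  0.0799 -0.0625] [ 0.3 -0.2  0.3 -0.  -0.6 -0.   0.1  0.5  0.6 -0.7 -0.8 -0.1  0.2  0.8
  0.4  0.5]
screw in panel [ 0.0004 -0.0174] [0. 0.]
screw in panel [-0.0052 -0.0191] [ 0. -0.]
screw in panel [-0.0015 -0.0179] [0.1  0.75 0.23 1.01]
slot end [-0.0008  0.025 ]
slot end [-0.0064  0.0248]
```

>>> {"name": "servo_tool", "arguments": {
  "targets": "-1 0 0 0 0 0 0.01615; -1 0 0 0 0 0 0.01615; -1 0 0 0 0 0 0.01615; -1 0 0 0 0 0 0.01615; -1 0 0 0 0 0 0.01615",
  "grip_force": 60
}}

```text
time: 0.52
eef_pos: [0.2824, -0.585, 0.2418]
ee_rot: [1.0, -0.031, -0.0, -0.0]
ft_force: [1.0, -0.0, 0.2]
finger_gap: 0.0855
```

>>> {"name": "servo_tool", "arguments": {
  "targets": "-1 0.045 -0.187 0 0 0 0; -1 0.045 -0.187 0 0 0 0; -1 0.045 -0.187 0 0 0 0; -1 0.045 -0.187 0 0 0 0; -1 0.045 -0.187 0 0 0 0"
}}

```text
time: 0.93
eef_pos: [0.3383, -0.3992, 0.2419]
ee_rot: [1.0, -0.029, -0.0, -0.0]
ft_force: [1.8, -0.5, -0.1]
finger_gap: 0.0852
```

>>> {"name": "servo_tool", "arguments": {
  "targets": "-1 0.045 -0.187 0 0 0 0; -1 0.045 -0.187 0 0 0 0; -1 0.045 -0.187 0 0 0 0; -1 0.045 -0.187 0 0 0 0; -1 0.045 -0.187 0 0 0 0"
}}

```text
time: 1.35
eef_pos: [0.3938, -0.2153, 0.2422]
ee_rot: [1.0, -0.029, -0.0, 0.0]
ft_force: [0.3, 0.2, -0.4]
finger_gap: 0.0854
```

>>> {"name": "servo_tool", "arguments": {
  "targets": "-1 0.045 -0.187 0 0 0 0; -1 0.045 -0.187 0 0 0 0; -1 0.045 -0.187 0 0 0 0; -1 0.045 -0.187 0 0 0 0; -1 0.045 -0.187 0 0 0 0"
}}

```text
time: 1.77
eef_pos: [0.4496, -0.0313, 0.2422]
ee_rot: [1.0, -0.029, -0.0, 0.0]
ft_force: [1.3, 0.1, -0.6]
finger_gap: 0.0854
```

>>> {"name": "servo_tool", "arguments": {
  "targets": "-1 0.045 -0.187 0.05 0 0 0; -1 0.045 -0.187 0.05 0 0 0; -1 0.045 -0.187 0.05 0 0 0; -1 0.045 -0.187 0.05 0 0 0; -1 0.045 -0.187 0.05 0 0 0"
}}

```text
time: 2.18
eef_pos: [0.5053, 0.1528, 0.1915]
ee_rot: [1.0, -0.029, -0.0, 0.0]
ft_force: [0.8, -1.4, 0.7]
finger_gap: 0.0851
```

>>> {"name": "servo_tool", "arguments": {
  "targets": "-1 0 0 0 0 0 0; -1 0 0 0 0 0 0"
}}

```text
time: 2.35
eef_pos: [0.5046, 0.1536, 0.1913]
ee_rot: [1.0, -0.026, -0.001, -0.0]
ft_force: [-0.3, -1.8, 0.3]
finger_gap: 0.0856
```

>>> {"name": "servo_tool", "arguments": {
  "targets": "-1 0 0 0.12 0 0 0; -1 0 0 0.12 0 0 0; -1 0 0 0.12 0 0 0; -1 0.005 0 0.12 0 0 0; -1 0 0 0.1 0 0 0"
}}

```text
time: 2.77
eef_pos: [0.506, 0.1488, 0.075]
ee_rot: [1.0, -0.03, -0.0, 0.001]
ft_force: [-0.5, -0.4, -0.0]
finger_gap: 0.0853
```

>>> {"name": "servo_tool", "arguments": {
  "targets": "-1 0 0 0.06 0 0 0; -1 0 0 0.045 0 0 0; -1 0 0 0 0 0 0"
}}

```text
time: 3.02
eef_pos: [0.5055, 0.1499, 0.0542]
ee_rot: [1.0, -0.029, -0.001, 0.001]
ft_force: [-0.6, -0.3, 0.5]
finger_gap: 0.0854
```

>>> {"name": "servo_tool", "arguments": {
  "targets": "1 0 0 0 0 0 0; 1 0 0 0 0 0 0; 1 0 0 0 0 0 0; 1 0 0 0 0 0 0; 1 0 0 0 0 0 0"
}}

```text
time: 3.43
eef_pos: [0.5067, 0.1512, 0.0559]
ee_rot: [1.0, -0.029, 0.001, -0.0]
ft_force: [-1.0, -0.9, 0.3]
finger_gap: 0.0255
```

>>> {"name": "servo_tool", "arguments": {
  "targets": "1 0 0 0 0 0 0; 1 0 0 0 0 0 0; 1 0 0 0 0 0 0; 1 0 0 0 0 0 0; 1 0 0 0 0 0 0"
}}

```text
time: 3.85
eef_pos: [0.5069, 0.1516, 0.0561]
ee_rot: [1.0, -0.029, 0.001, -0.0]
ft_force: [-1.1, 1.1, 5.6]
finger_gap: 0.017
```

>>> {"name": "servo_tool", "arguments": {
  "targets": "1 0 0 -0.03 0 0 0; 1 0 0 -0.06 0 0 0; 1 0 0 -0.15 0 0 0; 1 0 0 -0.2 0 0 0; 1 0 0 -0.2 0 0 0",
  "grip_force": 100
}}

```text
time: 4.27
eef_pos: [0.5049, 0.1505, 0.1846]
ee_rot: [1.0, -0.029, -0.001, 0.0]
ft_force: [1.0, 0.4, -1.8]
finger_gap: 0.0158
```

>>> {"name": "servo_tool", "arguments": {
  "targets": "1 0 0 0 0 0 0; 1 0 0 0 0 0 0"
}}

```text
time: 4.43
eef_pos: [0.5077, 0.1513, 0.186]
ee_rot: [1.0, -0.029, 0.002, -0.001]
ft_force: [-0.7, -0.3, -3.4]
finger_gap: 0.0163
```

```bash
cat >> h.py <<'E'
PAN=np.array([.6402,-.1922,.0799]);PYAW=-.0625
TCP_P=np.array([-.011,0,.0261])       # TCP in plate frame
HOLE=np.array([.036,0,0])
TOOLP=Rn.from_quat([1,0,0,0])         # tool in plate frame
def goal(hx,hy,hz,yaw=PYAW):
    """tool pose which puts plate_hole at (hx,hy,hz) of the panel, plate flat"""
    R=panelR(yaw); O=PAN+panelR(PYAW).apply([hx,hy,hz])-R.apply(HOLE)
    return O+R.apply(TCP_P),R*TOOLP
def todo(p,R):
    s=arm.state();r=Rn.from_quat(s['ee_rot'])
    d=r.inv().apply(p-s['eef_pos']);w=(r.inv()*R).as_rotvec(degrees=True)
    print('t',round(s['time'],2),'shift frac',(d/.2).round(3),'rot frac',(w/360).round(4),'F',s['ft_force'].round(1),'pos',s['eef_pos'].round(4))
    return d,w
def hole():
    """plate_hole in panel frame and tilt, from the measured tool pose"""
    s=arm.state();R=Rn.from_quat(s['ee_rot'])*TOOLP.inv()
    P=s['eef_pos']+R.apply(HOLE-TCP_P)
    print('hole mm',(panelR(PYAW).inv().apply(P-PAN)*1e3).round(1),'rot',(panelR(PYAW).inv()*R).as_rotvec(degrees=True).round(2),'F panel',panelR(PYAW).inv().apply(s['ft_force']).round(1),'t',round(s['time'],2),'gap',round(s['finger_gap'],4))
E
python3 - <<'E'
from h import *
p,R=goal(0,-.0175,.06);print(p,R.as_quat());todo(p,R);hole()
E
```

```text
[ 0.56027728 -0.20473255  0.13807004] [ 0.97581934 -0.03050428  0.21633394  0.00676264]
t 4.43 shift frac [0.364 1.762 0.238] rot frac [-0.0004  0.0687  0.0007] F [-0.7 -0.3 -3.4] pos [0.5077 0.1513 0.186 ]
hole mm [-62.7 334.8 117.7] rot [ 0.15 24.73  0.24] F panel [-2.1 -0.3 -2.8] t 4.43 gap 0.0163
```

>>> {"name": "servo_tool", "arguments": {
  "targets": "1 0.036 0.1 0 0 0 0; 1 0.036 0.176 0 0 0 0; 1 0.036 0.176 0 0 0 0; 1 0.036 0.176 0 0 0 0; 1 0.036 0.176 0 0 0 0"
}}

```text
time: 4.85
eef_pos: [0.5313, -0.0134, 0.1816]
ee_rot: [1.0, -0.029, -0.002, 0.0]
ft_force: [0.5, 0.2, -3.0]
finger_gap: 0.016
```

>>> {"name": "servo_tool", "arguments": {
  "targets": "1 0.036 0.176 0 0 0 0; 1 0.036 0.176 0 0 0 0; 1 0.036 0.176 0 0 0 0; 1 0.036 0.176 0 0 0 0; 1 0.036 0.176 0 0 0 0"
}}

```text
time: 5.27
eef_pos: [0.5571, -0.1908, 0.1813]
ee_rot: [1.0, -0.029, -0.002, -0.0]
ft_force: [0.5, 1.2, -2.6]
finger_gap: 0.0157
```

>>> {"name": "servo_tool", "arguments": {
  "targets": "1 0 0.08 0 0 0.0137 0; 1 0 0 0 0 0.0137 0; 1 0 0 0 0 0.0137 0; 1 0 0 0 0 0.0137 0; 1 0 0 0 0 0.0137 0"
}}

```text
time: 5.68
eef_pos: [0.5559, -0.205, 0.1816]
ee_rot: [0.977, -0.028, 0.213, 0.006]
ft_force: [0.1, 0.3, -4.0]
finger_gap: 0.016
```

>>> {"name": "servo_tool", "arguments": {
  "targets": "1 0 0 0 0 0 0; 1 0 0 0 0 0 0; 1 0 0 0 0 0 0"
}}

```text
time: 5.93
eef_pos: [0.558, -0.2052, 0.1828]
ee_rot: [0.977, -0.028, 0.212, 0.006]
ft_force: [0.9, 0.0, -3.8]
finger_gap: 0.0159
```

```bash
python3 - <<'E'
from h import *
todo(*goal(0,-.0175,.06));hole()
E
```

```text
t 5.93 shift frac [-0.083 -0.003  0.208] rot frac [-0.0004  0.0014  0.0007] F [ 0.9  0.  -3.8] pos [ 0.558  -0.2052  0.1828]
hole mm [ 16.7 -17.8 101.1] rot [0.16 0.5  0.25] F panel [-0.8  0.1 -3.8] t 5.93 gap 0.0159
```

>>> {"name": "servo_tool", "arguments": {
  "targets": "1 -0.04 0 0.1 0 0.0014 0; 1 -0.04 0 0.12 0 0 0.0005; 1 0 0 0.1 0 0 0; 1 0 0 0.04 0 0 0; 1 0 0 0 0 0 0"
}}

```text
time: 6.35
eef_pos: [0.5698, -0.2074, 0.1247]
ee_rot: [0.977, -0.029, 0.213, 0.008]
ft_force: [0.6, 0.3, -3.7]
finger_gap: 0.0162
```

>>> {"name": "servo_tool", "arguments": {
  "targets": "1 0 0 0 0 0 0; 1 0 0 0 0 0 0"
}}

```text
time: 6.52
eef_pos: [0.5697, -0.2076, 0.1268]
ee_rot: [0.976, -0.029, 0.215, 0.008]
ft_force: [0.3, -0.6, -2.9]
finger_gap: 0.0164
```

```bash
python3 - <<'E'
from h import *
hole()
f=lambda im,x,y,w,h,k:cv2.resize(im[y:y+h,x:x+w],None,fx=k,fy=k,interpolation=cv2.INTER_CUBIC)
t=arm.read_camera('top');s=arm.read_camera('scene')
cv2.imwrite('pics/t1.png',t);cv2.imwrite('pics/s1.png',s)
cv2.imwrite('pics/c1.png',np.hstack([f(t,325,115,80,110,5),f(s,70,190,80,110,5)]))
E
```

```text
hole mm [  3.9 -19.7  45.6] rot [-0.13  0.18  0.21] F panel [-0.9 -0.6 -2.8] t 6.52 gap 0.0164
```

View pics/c1.png

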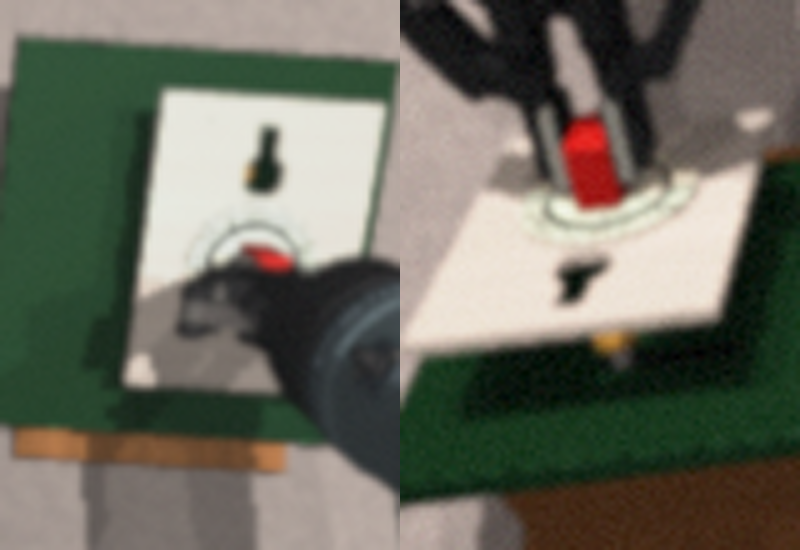

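The close-up shows the plate hovering square over the board. In the top crop the keyhole is at (264,170), with brass showing through its left edge at (247,173). In the scene crop the screw head is at (613,342), just past the plate's top edge. I'll fit the held plate's position from its corners.

```bash
python3 - <<'E'
from h import *
s=arm.state();R=Rn.from_quat(s['ee_rot'])*TOOLP.inv()
pt=px((325,115),5,[(163,88),(387,102),(124,386),(264,170)])
Lt=np.array([[75,55,5],[75,-55,5],[-75,55,5],[36,0,5]])/1e3
ps=px((70,190),5,[(319,317),(4,346),(356,161),(186,270)])
Ls=np.array([[75,55,5],[75,-55,5],[-75,55,5],[38,0,5]])/1e3
ps=ps[:3];Ls=Ls[:3]
def f(v,use):return np.concatenate([(proj(n,R.apply(L)+v)-q).ravel() for n,L,q in use])
O=s['eef_pos']-R.apply(TCP_P)
for use in([('top',Lt,pt)],[('scene',Ls,ps)],[('top',Lt,pt),('scene',Ls,ps)]):
    k=least_squares(f,O,args=(use,));print('plate origin seen-from tool (plate axes, mm)',(R.inv().apply(k.x-O)*1e3).round(1),k.fun.round(1))
print('resid at tool pose',f(O,use).round(1))
# direct: with the tool-derived height, hole vs screw, top view
H=O+R.apply([.036,0,.005]);print('hole top px pred',proj('top',H),'seen',pt[3])
S=PAN+panelR(PYAW).apply([0,-.0175,.0155]);print('screw px pred',proj('top',S),proj('scene',S),'crop',(proj('top',S)-[325,115]+.5)*5,(proj('scene',S)-[70,190]+.5)*5)
E
```

```text
plate origin seen-from tool (plate axes, mm) [ 2.8  5.  15.1] [ 0.  -0.3  0.1 -0.2 -0.1 -0.3 -0.   0.7]
plate origin seen-from tool (plate axes, mm) [-57.5 -23.5 -43. ] [-3.   1.3  2.7  2.4  0.3 -4.4]
plate origin seen-from tool (plate axes, mm) [-1.6 -3.6 -9.1] [ 0.7  0.6 -0.5  0.6  0.7 -1.1  0.1  1.1 -0.9  2.1 -0.7  3.9  3.  -6.7]
resid at tool pose [  0.3   0.3  -0.4   0.4   0.3  -0.8  -0.1   1.   -0.   -1.9  -0.4  -0.1
   3.8 -10.3]
hole top px pred [[377.27812979 149.59689967]] seen [377.4 148.6]
screw px pred [[371.80360931 148.72094539]] [[112.85201099 257.32368233]] crop [[236.51804656 171.10472694]] [[216.76005496 339.11841167]]
```

>>> {"name": "servo_tool", "arguments": {
  "targets": "1 -0.02 -0.011 0.04 0 0 0; 1 0 0 0.04 0 0 0; 1 0 0 0.035 0 0 0; 1 0 0 0.01 0 0 0; 1 0 0 0 0 0 0"
}}

```text
time: 7.03
eef_pos: [0.5758, -0.2063, 0.1029]
ee_rot: [0.976, -0.029, 0.214, 0.008]
ft_force: [-0.3, -0.2, -3.3]
finger_gap: 0.0162
```

```bash
cat >> h.py <<'E'
def avg(n=8,save=None):
    Q=panelR(PYAW);out=[];ims=[]
    for i in range(n):
        im=arm.read_camera(('top','scene')[i%2]);ims.append(im)
        s=arm.state();R=Rn.from_quat(s['ee_rot'])*TOOLP.inv()
        out.append(np.r_[Q.inv().apply(s['eef_pos']+R.apply(HOLE-TCP_P)-PAN)*1e3,(Q.inv()*R).as_rotvec(degrees=True),Q.inv().apply(s['ft_force'])])
    o=np.array(out);print('t',round(s['time'],2),'hole',o.mean(0)[:3].round(1),'sd',o.std(0)[:3].round(1),'rot',o.mean(0)[3:6].round(2),'Fpanel',o.mean(0)[6:].round(1))
    return np.mean(ims[0::2],0),np.mean(ims[1::2],0)
crop=lambda im,x,y,w,h,k:cv2.resize(im[y:y+h,x:x+w],None,fx=k,fy=k,interpolation=cv2.INTER_CUBIC)
E
python3 - <<'E'
from h import *
t,s=avg()
cv2.imwrite('pics/c2.png',np.hstack([crop(t,345,125,50,60,8),crop(s,80,220,50,60,8)]))
for n,o in(('top',(345,125)),('scene',(80,220))):
    S=PAN+panelR(PYAW).apply([0,-.0175,.0155]);print(n,((proj(n,S)-o+.5)*8).round(0))
E
```

```text
t 7.43 hole [ -0.6 -17.9  21.8] sd [0.1 0.  0.1] rot [-0.14  0.2   0.21] Fpanel [-1.5  0.  -3.1]
top [[218. 194.]]
scene [[267. 303.]][ WARN:0@8.731] global loadsave.cpp:1063 imwrite_ Unsupported depth image for selected encoder is fallbacked to CV_8U.
```

View pics/c2.png

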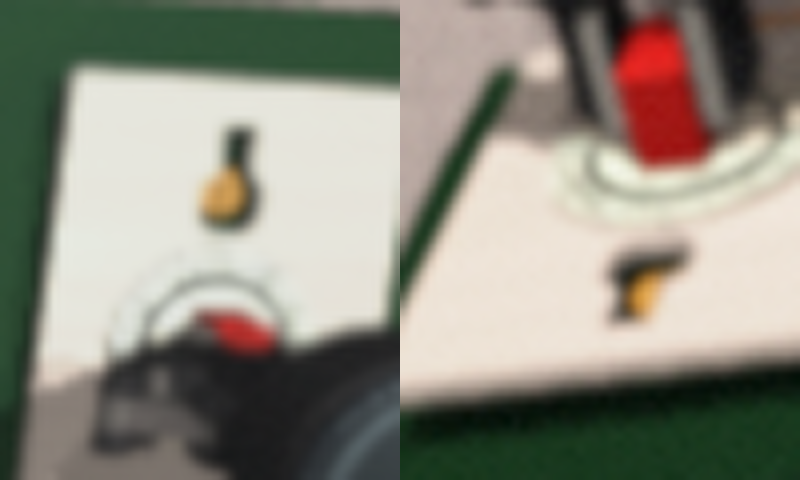

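In the top crop the brass head fills the left part of the opening: its right edge is at x≈245 and the opening spans 203–258. In the scene crop the brass, around (645,293), shows through the lower right of the opening. I'll compare this with the predicted outlines.

```bash
python3 - <<'E'
from h import *
im=cv2.imread('pics/c2.png')
Q=panelR(PYAW);a=np.linspace(0,2*np.pi,60)
out=im.copy()
for n,o,dx in(('top',(345,125),0),('scene',(80,220),400)):
    for P,c in((np.c_[8*np.cos(a),-17.5+8*np.sin(a),0*a+14.5],(255,0,0)),
               (np.c_[-.6+10*np.cos(a),-17.9+10*np.sin(a),0*a+26.8],(0,0,255)),
               (np.c_[-.6+10*np.cos(a),-17.9+10*np.sin(a),0*a+21.8],(255,0,255))):
        q=((proj(n,PAN+Q.apply(P/1e3))-o+.5)*8+[dx,0]);cv2.polylines(out,[q.round().astype(np.int32)],True,c,1)
cv2.imwrite('pics/c3.png',np.hstack([crop(out,170,100,130,160,3),crop(out,570,200,130,160,3)]))
E
```

```text
(no output)
```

View pics/c3.png

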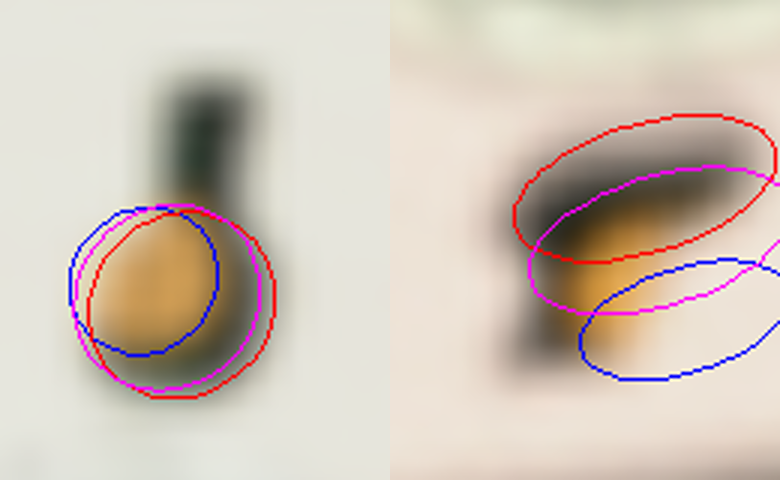

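```bash
python3 - <<'E'
from h import *
Q=panelR(PYAW)
ht=px((315,115),3,[(171,101.5)]);hs=px((60,210),3,[(159,140)])
et=px((315,115),3,[(118,97)]);es=px((60,210),3,[(233,149)])
kt=px((345,125),8,[(221,195)])
# camera pixel bias from plate at rest (tool-checked): (seen - pred) mean
L=np.array([[75,55,5],[75,-55,5],[-75,-55,5],[-75,55,5]])/1e3
pt=px((200,155),4,[(57,50),(223,60),(210,284),(42,273)])
ps=px((245,165),4,[(267,235),(70,263),(27,55),(209,35)])
W=Rn.from_euler('z',-.0576).apply(L)+[.5178,.1524,.030]
bt=(pt-proj('top',W)).mean(0);bs=(ps-proj('scene',W)).mean(0);print('bias',bt,bs)
for nm,a,b in(('head',ht,hs),('slot end',et,es)):
  for k in(0,1):
    r=least_squares(lambda v:np.r_[(proj('top',v)+k*bt-a)[0],(proj('scene',v)+k*bs-b)[0]],PAN)
    print(nm,k,'panel mm',(Q.inv().apply(r.x-PAN)*1e3).round(1),r.fun.round(2))
# board corners triangulated, scene far corners may include the board's edge
for nm,a,b in zip('ABCD',px((315,115),3,[(40,22),(269,37),(232,267),(14,252)]),px((60,210),3,[(341,200),(5,241),(96,57),(359,27)])):
    r=least_squares(lambda v:np.r_[(proj('top',v)+bt-a)[0],(proj('scene',v)+bs-b)[0]],PAN)
    print(nm,'panel mm',(Q.inv().apply(r.x-PAN)*1e3).round(1),r.fun.round(2))
E
```

```text
bias [-0.10882025  0.2169329 ] [-0.04965154  0.19587541]
head 0 panel mm [  1.  -16.7  18.3] [ 0.22 -0.    0.16  0.02]
head 1 panel mm [  1.7 -16.4  19.2] [ 0.13 -0.    0.1   0.01]
slot end 0 panel mm [-0.2 26.4  4.1] [-0.09 -0.   -0.07 -0.  ]
slot end 1 panel mm [ 0.5 26.6  5. ] [-0.18 -0.   -0.13 -0.01]
A panel mm [60.  99.3 -1.2] [0.38 0.03 0.26 0.01]
B panel mm [ 60.4 -98.6   0.2] [-0.26  0.02 -0.17 -0.02]
C panel mm [-148.3  -99.5    3.6] [-0.3   0.01 -0.25 -0.03]
D panel mm [-146.8  100.3    3.4] [0.24 0.02 0.2  0.01]
```

>>> {"name": "servo_tool", "arguments": {
  "targets": "1 0.008 -0.004 0 0 0 0; 1 0 0 0.005 0 0 0; 1 0 0 0.005 0 0 0; 1 0 0 0 0 0 0"
}}

```text
time: 7.77
eef_pos: [0.5781, -0.2054, 0.1015]
ee_rot: [0.976, -0.029, 0.214, 0.008]
ft_force: [-0.0, 1.5, -3.2]
finger_gap: 0.0164
```

```bash
echo 'PAN=PAN+panelR(PYAW).apply([.0008,0,.004])' >> h.py; python3 - <<'E'
from h import *
avg(4)
E
```

```text
t 7.97 hole [ -0.2 -17.   15.3] sd [0. 0. 0.] rot [-0.11  0.24  0.2 ] Fpanel [-1.7  0.  -2.4]
```

>>> {"name": "servo_tool", "arguments": {
  "targets": "1 0 0 0.005 0 0 0; 1 0 0 0.005 0 0 0; 1 0 0 0 0 0 0; 1 0 0 0 0 0 0"
}}

```text
time: 8.3
eef_pos: [0.5789, -0.2055, 0.0998]
ee_rot: [0.976, -0.029, 0.214, 0.008]
ft_force: [0.7, -0.3, -3.5]
finger_gap: 0.0161
```

```bash
python3 - <<'E'
from h import *
avg(4)
E
```

```text
t 8.5 hole [ -0.1 -17.   13.4] sd [0. 0. 0.] rot [-0.11  0.22  0.2 ] Fpanel [-1.4  0.1 -3. ]
```

>>> {"name": "servo_tool", "arguments": {
  "targets": "1 0 0 0.005 0 0 0; 1 0 0 0.005 0 0 0; 1 0 0 0 0 0 0"
}}

```text
time: 8.75
eef_pos: [0.5798, -0.2056, 0.0979]
ee_rot: [0.976, -0.029, 0.214, 0.008]
ft_force: [0.6, 0.0, -3.8]
finger_gap: 0.0161
```

```bash
python3 - <<'E'
from h import *
avg(4)
E
```

```text
t 8.95 hole [ -0.2 -17.   11.3] sd [0. 0. 0.] rot [-0.11  0.23  0.2 ] Fpanel [-1.3  0.2 -2.6]
```

>>> {"name": "servo_tool", "arguments": {
  "targets": "1 0 0 0.005 0 0 0; 1 0 0 0.005 0 0 0; 1 0 0 0 0 0 0"
}}

```text
time: 9.2
eef_pos: [0.5806, -0.2057, 0.0961]
ee_rot: [0.976, -0.029, 0.214, 0.008]
ft_force: [-0.7, 0.6, -2.2]
finger_gap: 0.0159
```

```bash
python3 - <<'E'
from h import *
avg(4)
E
```

```text
t 9.4 hole [ -0.2 -17.    9.3] sd [0. 0. 0.] rot [-0.11  0.23  0.2 ] Fpanel [-1.6 -0.4 -2.5]
```

>>> {"name": "servo_tool", "arguments": {
  "targets": "1 0 0 0.005 0 0 0; 1 0 0 0.005 0 0 0; 1 0 0 0 0 0 0; 1 0 0 0 0 0 0"
}}

```text
time: 9.73
eef_pos: [0.5814, -0.2057, 0.0944]
ee_rot: [0.976, -0.029, 0.214, 0.008]
ft_force: [-0.3, -0.4, -3.4]
finger_gap: 0.0162
```

>>> {"name": "servo_tool", "arguments": {
  "targets": "1 0 0 0.005 0 0 0; 1 0 0 0.005 0 0 0; 1 0 0 0 0 0 0; 1 0 0 0 0 0 0"
}}

```text
time: 10.07
eef_pos: [0.5822, -0.2057, 0.0926]
ee_rot: [0.976, -0.029, 0.214, 0.008]
ft_force: [0.1, -0.2, -3.2]
finger_gap: 0.0161
```

```bash
python3 - <<'E'
from h import *
t,s=avg(4)
cv2.imwrite('pics/c4.png',np.hstack([crop(t,345,125,50,60,8),crop(s,80,220,50,60,8)]).clip(0,255).astype(np.uint8))
E
```

```text
t 10.27 hole [ -0.1 -17.    5.4] sd [0. 0. 0.] rot [-0.11  0.22  0.2 ] Fpanel [-1.3  0.  -3.2]
```

View pics/c4.png

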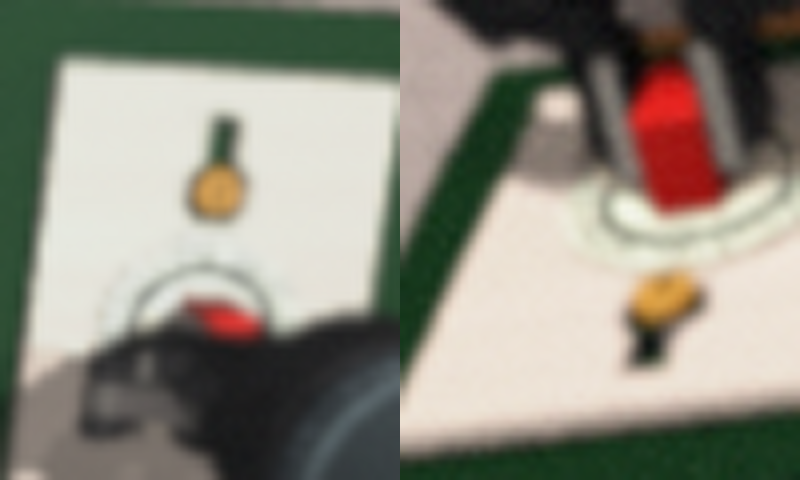

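The brass head now sits centred in the opening, at (217,192) in the top crop and (667,297) in the scene crop, with no contact force. I'll keep lowering until the plate touches the board.

>>> {"name": "servo_tool", "arguments": {
  "targets": "1 0 0 0.005 0 0 0; 1 0 0 0.005 0 0 0; 1 0 0 0 0 0 0; 1 0 0 0 0 0 0"
}}

```text
time: 10.6
eef_pos: [0.5831, -0.2058, 0.0908]
ee_rot: [0.976, -0.029, 0.214, 0.008]
ft_force: [-0.3, -0.1, -2.6]
finger_gap: 0.0158
```

>>> {"name": "servo_tool", "arguments": {
  "targets": "1 0 0 0.005 0 0 0; 1 0 0 0 0 0 0; 1 0 0 0 0 0 0"
}}

```text
time: 10.85
eef_pos: [0.5835, -0.2058, 0.0899]
ee_rot: [0.976, -0.029, 0.214, 0.008]
ft_force: [-0.4, -0.1, -2.5]
finger_gap: 0.0158
```

```bash
python3 - <<'E'
from h import *
avg(4)
E
```

```text
t 11.05 hole [ -0.1 -17.    2.4] sd [0. 0. 0.] rot [-0.11  0.22  0.2 ] Fpanel [-1.6  0.1 -3.1]
```

>>> {"name": "servo_tool", "arguments": {
  "targets": "1 0 0 0.005 0 0 0; 1 0 0 0 0 0 0; 1 0 0 0 0 0 0"
}}

```text
time: 11.3
eef_pos: [0.584, -0.2059, 0.0891]
ee_rot: [0.976, -0.029, 0.214, 0.008]
ft_force: [0.0, 0.2, -2.7]
finger_gap: 0.016
```

>>> {"name": "servo_tool", "arguments": {
  "targets": "1 0 0 0.004 0 0 0; 1 0 0 0 0 0 0; 1 0 0 0 0 0 0"
}}

```text
time: 11.55
eef_pos: [0.5841, -0.206, 0.0885]
ee_rot: [0.976, -0.029, 0.214, 0.008]
ft_force: [-4.2, -0.5, 2.4]
finger_gap: 0.0161
```

```bash
python3 - <<'E'
from h import *
avg(4)
E
```

```text
t 11.75 hole [ -0.2 -17.2   0.8] sd [0. 0. 0.] rot [-0.13  0.22  0.2 ] Fpanel [-3.  -0.8  5.7]
```

>>> {"name": "servo_tool", "arguments": {
  "targets": "1 -0.01 0 -0.0015 0 0 0; 1 -0.015 0 0 0 0 0; 1 -0.015 0 0 0 0 0; 1 0 0 0 0 0 0"
}}

```text
time: 12.08
eef_pos: [0.5771, -0.2052, 0.0853]
ee_rot: [0.976, -0.029, 0.215, 0.008]
ft_force: [-0.7, 0.1, 0.4]
finger_gap: 0.0165
```

```bash
python3 - <<'E'
from h import *
avg(4)
E
```

```text
t 12.28 hole [ -8.  -16.9   0.9] sd [0. 0. 0.] rot [-0.09  0.2   0.21] Fpanel [-1.3  0.5  1.1]
```

>>> {"name": "servo_tool", "arguments": {
  "targets": "1 -0.015 0 0 0 0 0; 1 -0.015 0 0 0 0 0; 1 -0.01 0 0 0 0 0; 1 0 0 0 0 0 0"
}}

```text
time: 12.62
eef_pos: [0.5697, -0.205, 0.0819]
ee_rot: [0.976, -0.029, 0.214, 0.008]
ft_force: [-1.4, -0.3, 0.6]
finger_gap: 0.0159
```

```bash
python3 - <<'E'
from h import *
avg(4)
E
```

```text
t 12.82 hole [-16.1 -17.1   0.9] sd [0. 0. 0.] rot [-0.11  0.23  0.21] Fpanel [-1.2  0.1  0.6]
```

Sliding freely so far, with about 6 mm left. I'll finish in small steps.

>>> {"name": "servo_tool", "arguments": {
  "targets": "1 -0.01 0 0 0 0 0; 1 -0.01 0 0 0 0 0; 1 0 0 0 0 0 0; 1 0 0 0 0 0 0"
}}

```text
time: 13.15
eef_pos: [0.5657, -0.2049, 0.08]
ee_rot: [0.976, -0.029, 0.214, 0.008]
ft_force: [-1.3, 0.2, 0.1]
finger_gap: 0.0157
```

>>> {"name": "servo_tool", "arguments": {
  "targets": "1 -0.005 0 0 0 0 0; 1 0 0 0 0 0 0; 1 0 0 0 0 0 0"
}}

```text
time: 13.4
eef_pos: [0.5651, -0.2048, 0.0798]
ee_rot: [0.976, -0.029, 0.214, 0.008]
ft_force: [-0.1, -0.1, -0.7]
finger_gap: 0.016
```

```bash
python3 - <<'E'
from h import *
avg(4)
E
```

```text
t 13.6 hole [-21.1 -17.1   1. ] sd [0. 0. 0.] rot [-0.11  0.22  0.2 ] Fpanel [-0.  -0.1  0.7]
```

>>> {"name": "servo_tool", "arguments": {
  "targets": "1 -0.005 0 0 0 0 0; 1 0 0 0 0 0 0; 1 0 0 0 0 0 0"
}}

```text
time: 13.85
eef_pos: [0.5646, -0.2048, 0.0796]
ee_rot: [0.976, -0.029, 0.215, 0.008]
ft_force: [2.0, -0.9, -1.3]
finger_gap: 0.0162
```

```bash
python3 - <<'E'
from h import *
avg(4)
E
```

```text
t 14.05 hole [-21.7 -17.1   1. ] sd [0. 0. 0.] rot [-0.11  0.19  0.21] Fpanel [ 2.5 -0.  -1.3]
```

>>> {"name": "servo_tool", "arguments": {
  "targets": "1 -0.005 0 0 0 0 0; 1 0 0 0 0 0 0; 1 0 0 0 0 0 0"
}}

```text
time: 14.3
eef_pos: [0.5644, -0.2047, 0.0795]
ee_rot: [0.976, -0.029, 0.215, 0.008]
ft_force: [5.1, -0.7, -0.6]
finger_gap: 0.0161
```

```bash
python3 - <<'E'
from h import *
t,s=avg(4)
cv2.imwrite('pics/c5.png',np.hstack([crop(t,345,125,50,60,8),crop(s,80,220,50,60,8)]).clip(0,255).astype(np.uint8))
E
```

```text
t 14.5 hole [-21.8 -17.1   1.1] sd [0. 0. 0.] rot [-0.1   0.11  0.22] Fpanel [ 3.8 -0.1 -3.1]
```

View pics/c5.png

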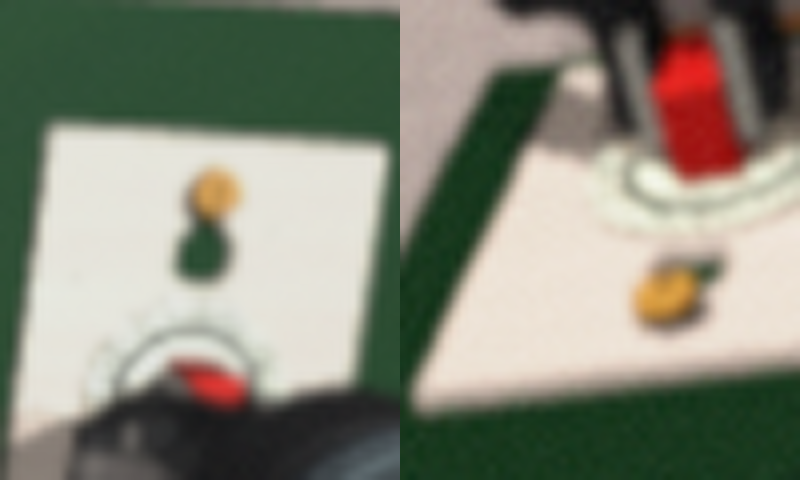

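The screw is home at the far end of the slot, with the head at (217,192) and the opening left empty below it. The stop shows as an opposing force of about 5 N. Releasing.

>>> {"name": "servo_tool", "arguments": {
  "targets": "1 0.002 0 0 0 0 0; 0.4 0 0 0 0 0 0; 0 0 0 0 0 0 0; -0.5 0 0 0 0 0 0; -1 0 0 0 0 0 0"
}}

```text
time: 14.92
eef_pos: [0.5628, -0.2047, 0.0786]
ee_rot: [0.976, -0.029, 0.214, 0.008]
ft_force: [0.0, 0.1, 0.0]
finger_gap: 0.0607
```

>>> {"name": "servo_tool", "arguments": {
  "targets": "-1 0 0 0 0 0 0; -1 0 0 0 0 0 0; -1 0 0 0 0 0 0; -1 0 0 0 0 0 0; -1 0 0 0 0 0 0"
}}

```text
time: 15.33
eef_pos: [0.5636, -0.2047, 0.0791]
ee_rot: [0.976, -0.029, 0.214, 0.008]
ft_force: [-0.2, -0.3, -0.3]
finger_gap: 0.0853
```

>>> {"name": "servo_tool", "arguments": {
  "targets": "-1 0 0 -0.04 0 0 0; -1 0 0 -0.1 0 0 0; -1 0 0 -0.15 0 0 0; -1 0 0 -0.15 0 0 0; -1 0 0 -0.1 0 0 0"
}}

```text
time: 15.75
eef_pos: [0.5179, -0.2014, 0.1788]
ee_rot: [0.976, -0.029, 0.214, 0.008]
ft_force: [-0.2, -0.4, -0.4]
finger_gap: 0.0853
```

>>> {"name": "servo_tool", "arguments": {
  "targets": "-1 0 0 0 0 0 0; -1 0 0 0 0 0 0; -1 0 0 0 0 0 0"
}}

```text
time: 16.0
eef_pos: [0.5183, -0.202, 0.1767]
ee_rot: [0.976, -0.029, 0.214, 0.008]
ft_force: [-0.1, 0.5, -0.1]
finger_gap: 0.0851
```

```bash
python3 - <<'E'
from h import *
t,s=avg(4)
cv2.imwrite('pics/c6.png',np.hstack([crop(t,315,115,90,110,4),crop(s,60,200,90,110,4)]).clip(0,255).astype(np.uint8))
E
```

```text
t 16.2 hole [-22.8 -16.6 108.2] sd [0.1 0.2 0.1] rot [-0.08  0.28  0.22] Fpanel [0.  0.5 0.1]
```

View pics/c6.png

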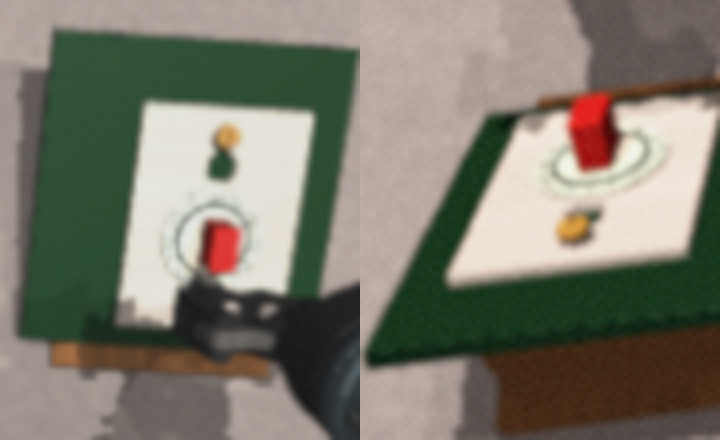

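The plate hangs flat and square, with the screw at the slot's end ((228,137) in the top crop, (573,228) in the scene crop). The gripper is clear and the measured force is about zero.

```bash
python3 -c "
from station import arm
print(arm.sign_off(),arm.state()['time'])"
```

```text
the job is handed in; nothing more can be done
the job is handed in; nothing more can be done
```

The plate is hanging on the easel screw, released, and I've handed the job in at about 16 s of the 54 s allowed. No verdict was reported.

**What I did:** I gripped the red bar and lifted the plate clear of the turntable. I then tilted it 25° to match the board and lowered it by eye and feel over the screw head, near board y = −17 mm. The plate touched the board at about 9 N. I slid it down the slope until it stopped, then let go and backed away.

**Last checks:**
- **Position:** the plate stopped after about 21.6 mm of the nominal 22 mm slide, with roughly 5 N opposing it.
- **Final pictures:** the plate looks flat and square, with the screw head at the end of the slot. The gripper is clear and the wrist force is near zero.
- **Forces:** the wrist readings I took stayed below 10 N throughout.
- **Bystanders:** I did not photograph the compass, set square and weight again after the move; the gripper went near none of them.

**One disagreement:** my first board fit was about 4 mm too low, because I picked the lower edge of the board as its corner. Locating the screw and slot in both cameras showed this before any contact, and I corrected it. After that the plate still met the board about 1 mm above my estimate.

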